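# Lid the coin tin and lift away its outer cover

## Task

The shop's steel coin tin stands open, and its two lids lie nested beside it: the slotted inner lid with the knobbed outer cover sitting on it. Pick both lids up together just as they lie, lower them onto the tin without dropping them until the inner lid is fully home in the tin's mouth, then lift the outer cover off alone, leaving the inner lid seated, so that coins can go in through its slot. Finish still holding the cover level and steady, at least 6 cm clear above the inner lid, and do not shift the tin, the bangles or the toggle switch.

Things in the scene. Friction and masses are not known exactly. Their poses are not given: they have to be found in the camera images.
- tin: coin tin, plain stainless steel, round, open at the top, loose and heavy with coins (about 0.85 kg); 58 mm outside diameter, 85 mm tall, wall 2 mm, so the mouth is 54 mm across. Origin: centre of its underside, on the counter; z up its axis. Its mouth's rim is 85 mm above the origin. It may stand on either side, left or right, of the lids
- inner_lid: inner lid, loose steel stepped disc, 70 g; origin: centre of its foot, z up. 0-14 mm: plug 50 mm dia (tapered to 43 at the foot), 2 mm to spare all round in the mouth; 14-24 mm: flange 62 mm dia, rests on the tin's rim; 24-30 mm: raised centre 49 mm dia with a coin slot. No handle. Starts standing on the counter on its plug, under the outer lid. Fully home its origin is 71 mm above the tin's
- outer_lid: outer lid (cover), loose steel cap, 80 g, 60 mm outside dia, 16 mm tall, skirt 3 mm thick and 13 mm deep; origin: centre of the skirt's lower rim, z up. Nested, it sits on the inner lid's flange round the raised centre (2.5 mm to spare all round), origin 24 mm above the inner lid's; only gravity keeps them together
- knob (a point): middle of the round knob on the outer lid's flat top, 24 mm above the outer lid's origin; the knob is 15 mm in diameter and 16 mm tall; the nested pair with the knob is 56 mm tall
- gold_bangle: coiled gold-toned bangle lying flat, about 70 mm across and 18 mm high; origin: centre of its underside; leave it alone
- amber_low: lower one of a stacked pair of amber glass bangles, 66 mm outside, 57 mm inside, 6 mm high; origin: centre of its underside; leave it alone
- amber_top: upper one of the pair of amber glass bangles, same size; origin: centre of its underside; leave it alone
- bone_bangle: carved bone bangle lying flat, 75 mm outside, 61 mm inside, 16 mm high; origin: centre of its underside; leave it alone
- toggle_tip (a point): tip of the small brass toggle switch on its fixed teak panel (panel 60 x 90 mm, 14 mm high; the tip is about 39 mm above the counter and leans 8.5 mm from the panel's middle); leave it alone
Not all that is in view belongs to the job. What is shaped like the outer_lid but blue or red is not meant.

How it is judged:
On the way:
1. both lids, still nested, are on the tin with the inner lid fully home in its mouth (z of inner_lid in the frame of tin between 0.0685 and 0.0735 m and horizontal distance between inner_lid and tin below 0.0045 m and angle between the z axis of inner_lid and the z axis of tin, either way round below 0.06 rad and z of outer_lid in the frame of inner_lid between 0.0215 and 0.0265 m), for 0.2 s.
At the end, for the whole second after the job is handed in: Inner lid fully home in the tin (height within 2.5 mm, 4.5 mm off axis, 0.06 rad), untouched by the robot; tin upright, within 20 mm of its first place; outer lid held by the fingers alone, its rim 50 mm or more above the inner lid's flange, within 0.2 rad of level, slower than 20 mm/s (z of inner_lid in the frame of tin between 0.0685 and 0.0735 m and horizontal distance between inner_lid and tin below 0.0045 m and angle between the z axis of inner_lid and the z axis of tin, either way round below 0.06 rad and z of outer_lid in the frame of inner_lid above 0.074 m and angle between outer_lid's own z axis and vertical below 0.2 rad and linear speed of outer_lid below 0.02 m/s and contact force between the fingers and outer_lid above 0.5 N and contact force between each of outer_lid, the arm, the fingers and inner_lid below 0.05 N and contact force between outer_lid and tin below 0.05 N and angle between tin's own z axis and vertical below 0.05 rad and distance of tin from where it was at the start of the episode below 0.02 m); the arm keeps its last pose, push and grip.
It fails at once if the outer lid is taken off the inner lid (lifted more than 8 mm from it) while the inner lid is not fully home on the tin, or the inner lid is lifted out with or after it (z of outer_lid in the frame of inner_lid above 0.032 m and not (z of inner_lid in the frame of tin between 0.0685 and 0.0735 m and horizontal distance between inner_lid and tin below 0.0045 m and angle between the z axis of inner_lid and the z axis of tin, either way round below 0.06 rad)).
It fails at once if the inner lid is dropped: more than 6 mm above its seat height it is neither held by the fingers nor touching the tin (z of inner_lid in the frame of tin above 0.077 m and contact force between the fingers and inner_lid below 0.02 N and contact force between inner_lid and tin below 0.02 N).
It fails at once if the tin is shifted more than 20 mm or tipped more than 0.15 rad (distance of tin from where it was at the start of the episode above 0.02 m or angle between tin's own z axis and vertical above 0.15 rad).
It fails at once if a bangle is shifted more than 15 mm (distance of any of gold_bangle, amber_low, amber_top, bone_bangle from where it was at the start of the episode above 0.015 m).
It fails at once if the toggle switch is moved (distance of toggle_tip from where it was at the start of the episode above 0.006 m).
It also fails if it takes over 59 s, if anything falls off the work surface, if the arm or the gripper's body presses on something with over 40 N, if the wrist force passes 120 N, or if a joint passes its speed limit or range.

## Robot

A 6-joint arm with a two-finger parallel gripper is mounted at the origin on the work surface. World frame = base frame: x ahead of the robot, y to its left, z up, the work surface at z = 0. Lengths are in m, angles in rad, forces in N, time in s.
With the tool pointing down it reaches from about 0.25 to 0.85 m from the base axis. Payload 12.5 kg.
Tool frame: the origin (TCP) lies between the finger pads; the fingertips stand 25 mm ahead of it and the grasp point (between the pads) lies 6 mm ahead of it (r.tcp_to_tips is the z of the fingertips in the tool frame, in m); z points along the fingers, y is the direction in which the jaws open and shut (so a half turn about z gives the same grasp; the last joint's range is limited). The gripper opens to 93 mm and grips with 3 to 60 N. Pads are 15 mm wide; open, the fingers measure 128 mm over their backs; the gripper's body (75 mm by 188 mm) begins 65 mm behind the grasp point.
Start: joints at [1.116, 0.351, 1.652, -0, 1.139, -0.085], TCP at [0.199, 0.513, 0.244] pointing down, gripper open.
Joint ranges: [-2.75, 2.75], [-0.79, 2.1], [0.01, 2.65], [-1.57, 4.71], [0.07, 3.14], [-2.87, 2.87]. Speed limits (rad/s): [2.22, 2.22, 2.79, 3.14, 3.14, 3.14].

## Interface

Orientations are given as a unit quaternion [x, y, z, w].
In Python, from workcell import r gives the robot as it stands. Calls block until the motion is done:
- r.goto(position, orientation): joint-space move of the TCP to a pose.
- r.servo_line(position, frame=None, v=0.15, until_force=None): straight line of the TCP; frame=None keeps the orientation; v is the mean speed in m/s. With until_force (N) it stops when the force on the tool has changed by that much, and returns True; else False.
- r.movej(angles): joint-space move.
- r.set_gripper(opening, effort=None): finger opening in m; effort is the grip in N (None keeps the last); returns when the fingers have stopped.
- r.hold(seconds).
- r.ik(position, orientation): joint angles nearest the present ones, or None.
- r.camera(name): name is "scene" or "top" or "wrist"; returns a dict with "img" (480x640x3 uint8, blue, green, red), "fx", "fy", "cx", "cy" (pixels), "rvec" (rotation vector, rad) and "tvec" (3), from world to camera coordinates, as OpenCV has them; the wrist camera has in their place "hand_eye" (4x4, takes a point from camera to tool coordinates, whose origin is the TCP and whose axes are the flange's). Camera axes: x right, y down, z forward; pixel columns grow to the right and rows downward; lengths in m; the calibration is good to about 2 mm. A picture is of the moment at which its call begins: read the wrist's pose just before it. There is no depth.
A pose or a line that the arm cannot do raises r.PlanningError and nothing moves.
- r.finish_job(): hands the job in, once; it reports no verdict.
Readings, each from a call of its own:
- r.current_clock(): time.
- r.current_joints(): joint angles.
- r.current_qd(): joint speeds.
- r.current_joint_efforts(): joint torques, N m.
- r.current_position(): TCP position.
- r.current_eef_rot(): TCP orientation.
- r.current_wrist_force(): force on the tool from outside, world axes, zero at the start.
- r.current_torque(): the same for the moment, N m.
- r.current_finger_gap(): finger opening in m.
Only numpy, scipy, OpenCV 4.12 (cv2) and the standard library are available. Lean on these libraries where they do the work, as an engineer would, in place of code of your own. Each camera call takes 0.05 s, during which the arm holds its last target.

## Working session

There is one attempt and no reset: what is moved stays moved. The work goes in short steps, each a Python script; the robot and the scene stay as the last script left them, time stands still between calls to the robot, and variables do not carry over. Pictures are saved under pics/ and viewed, and the job is handed in when it is done.

```bash
ls; mkdir -p pics
python3 - <<'E'
from workcell import r
import cv2
for n in("scene","top","wrist"):
    c=r.camera(n); cv2.imwrite(f"pics/{n}0.png",c["img"]); print(n,{k:v for k,v in c.items() if k!="img"})
print(r.current_clock(),r.current_position(),r.current_eef_rot(),r.tcp_to_tips,r.current_finger_gap())
E
```

```text
pics
scene {'fx': 492.6465565068845, 'fy': 492.6465565068845, 'cx': 329.2670100443666, 'cy': 241.48532033867002, 'rvec': array([ 1.60121031,  1.69580309, -0.89331252]), 'tvec': array([ 0.0196273 , -0.24366081,  1.2816779 ])}
top {'fx': 438.64395951249674, 'fy': 438.64395951249674, 'cx': 317.9008662557456, 'cy': 237.68964241364802, 'rvec': array([ 2.1830679 , -2.16492619,  0.07249261]), 'tvec': array([0.00422466, 0.54469492, 0.86148678])}
wrist {'fx': 413.4307510060737, 'fy': 413.4307510060737, 'cx': 317.33237283755597, 'cy': 236.4982567634452, 'hand_eye': array([[-4.29893895e-04, -9.55285213e-01, -2.95685604e-01,
         8.24820275e-02],
       [ 9.99999884e-01, -4.74795909e-04,  8.00568757e-05,
        -5.40615997e-04],
       [-2.16867465e-04, -2.95685536e-01,  9.55285307e-01,
        -1.41264832e-01],
       [ 0.00000000e+00,  0.00000000e+00,  0.00000000e+00,
         1.00000000e+00]])}
0.15 [0.19867479 0.51260972 0.24323555] [ 1.83860114e-01  9.82952321e-01 -4.24953933e-04 -1.15414566e-04] 0.025 0.09313921606058569
```

View pics/scene0.png

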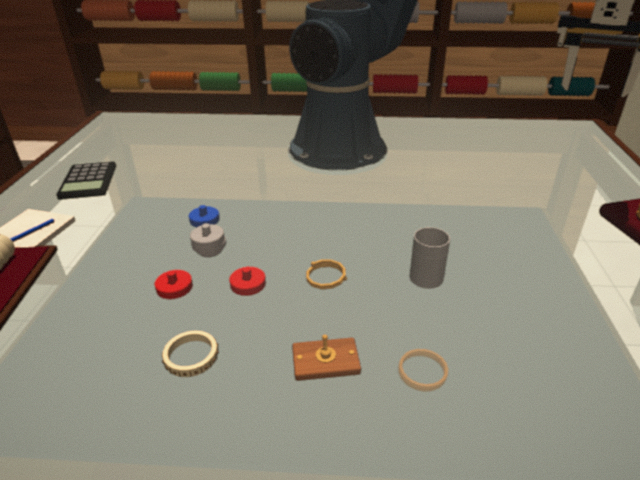

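View pics/top0.png

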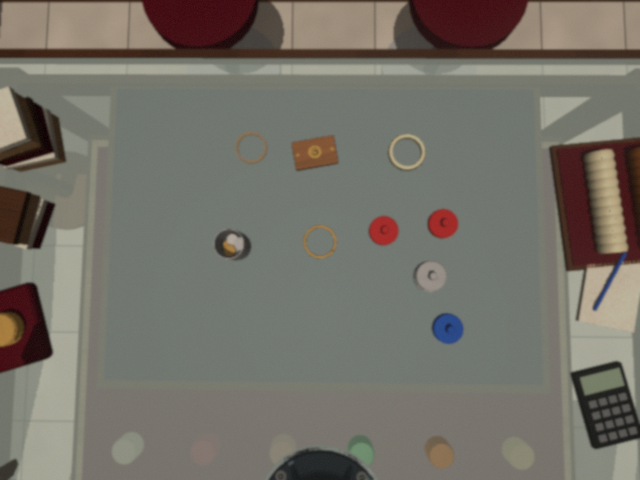

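View pics/wrist0.png

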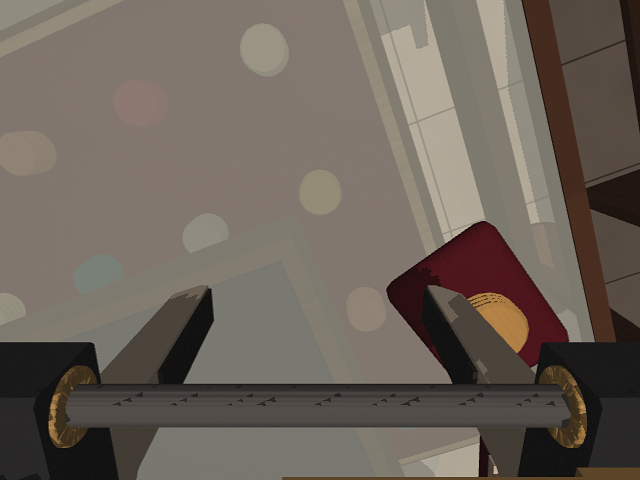

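The top view shows the grey nested lids at about (431,276) and the tin's rim at about (232,244). Blue and red decoys sit near the lids. Next I'll take rough positions from this and then close views with the wrist camera.

```bash
cat > h.py <<'E'
from workcell import r
import numpy as np, cv2
from scipy.spatial.transform import Rotation as R
def ext(c, pose=None):
    if "rvec" in c:
        Rw=cv2.Rodrigues(np.array(c["rvec"]))[0]; return Rw,np.array(c["tvec"]).ravel()
    p,q=pose; T=np.eye(4);T[:3,:3]=R.from_quat(q).as_matrix();T[:3,3]=p
    T=np.linalg.inv(T@np.array(c["hand_eye"])); return T[:3,:3],T[:3,3]
def ray(c,uv,z,pose=None):
    Rw,t=ext(c,pose); d=Rw.T@np.array([(uv[0]-c["cx"])/c["fx"],(uv[1]-c["cy"])/c["fy"],1]); o=-Rw.T@t
    return o+d*(z-o[2])/d[2]
def proj(c,P,pose=None):
    Rw,t=ext(c,pose); q=np.atleast_2d(P)@Rw.T+t
    return np.c_[q[:,0]/q[:,2]*c["fx"]+c["cx"],q[:,1]/q[:,2]*c["fy"]+c["cy"]]
def snap(name,fn):
    pose=(np.array(r.current_position()),np.array(r.current_eef_rot())); c=r.camera(name); cv2.imwrite(fn,c["img"]); return c,pose
def down(a): # tool z down, tool x axis at world angle a
    x=np.array([np.cos(a),np.sin(a),0]); z=np.array([0,0,-1.]); return R.from_matrix(np.c_[x,np.cross(z,x),z]).as_quat()
E
python3 - <<'E'
from h import *
c=r.camera("top")
for n,uv,z in[("lid",(431,276),.045),("tin",(233,244),.085),("blue",(448,328),.015),("red1",(443,223),.015),("red2",(384,230),.015),("gold",(320,242),.01),("amber",(252,148),.01),("bone",(407,152),.01),("panel",(315,152),.014)]:
    print(n,ray(c,uv,z).round(3))
s=r.camera("scene")
for n,uv,z in[("knob",(206,230),.048),("tin",(431,237),.085)]: print(n,ray(s,uv,z).round(3))
print(R.from_quat(r.current_eef_rot()).as_matrix().round(2))
E
```

```text
lid [ 0.47  -0.212  0.045]
tin [0.526 0.167 0.085]
blue [ 0.367 -0.252  0.015]
red1 [ 0.577 -0.245  0.015]
red2 [ 0.562 -0.125  0.015]
gold [0.537 0.005 0.01 ]
amber [0.732 0.148 0.01 ]
bone [ 0.725 -0.174  0.01 ]
panel [0.723 0.016 0.014]
knob [ 0.473 -0.211  0.048]
tin [0.529 0.176 0.085]
[[-0.93  0.36 -0.  ]
 [ 0.36  0.93 -0.  ]
 [ 0.   -0.   -1.  ]]
```

Run:
```python
from h import *
for a in(np.pi,0): print(a,[r.ik(p,down(a)) for p in([.47,-.212,.22],[.47,-.212,.03],[.527,.17,.265],[.527,.17,.1])])
r.goto([.47,-.212,.22],down(np.pi)); r.hold(.3)
c,p=snap("wrist","pics/wl.png"); np.savez("wl.npz",p=p[0],q=p[1]); print(p)
r.goto([.527,.17,.265],down(np.pi)); r.hold(.3)
c,p=snap("wrist","pics/wt.png"); np.savez("wt.npz",p=p[0],q=p[1]); print(p)
print(r.current_clock())
```

```text
3.141592653589793 [array([-5.14047043e-01,  3.15810124e-01,  1.76525931e+00, -4.44089210e-16,
        1.06052322e+00, -2.08484337e+00]), array([-5.14047043e-01,  6.16653611e-01,  1.87724245e+00, -4.44089210e-16,
        6.47696592e-01, -2.08484337e+00]), array([ 2.27968824e-01,  3.36294673e-01,  1.61695728e+00, -4.44089210e-16,
        1.18834070e+00, -1.34282750e+00]), array([ 2.27968824e-01,  5.45973182e-01,  1.75588146e+00, -4.44089210e-16,
        8.39738012e-01, -1.34282750e+00])]
0 [array([-5.14047043e-01,  3.15810124e-01,  1.76525931e+00, -4.44089210e-16,
        1.06052322e+00,  1.05674928e+00]), array([-5.14047043e-01,  6.16653611e-01,  1.87724245e+00, -4.44089210e-16,
        6.47696592e-01,  1.05674928e+00]), array([ 2.27968824e-01,  3.36294673e-01,  1.61695728e+00, -4.44089210e-16,
        1.18834070e+00,  1.79876515e+00]), array([ 2.27968824e-01,  5.45973182e-01,  1.75588146e+00, -4.44089210e-16,
        8.39738012e-01,  1.79876515e+00])]
(array([ 0.47007855, -0.21181537,  0.22000135]), array([-1.55742404e-04,  9.99999988e-01,  1.13613443e-05, -1.19323021e-05]))
(array([0.52712465, 0.16951332, 0.26497283]), array([ 3.88490265e-04,  9.99999924e-01, -1.19901808e-06, -3.01685952e-05]))
5.1333
```

View pics/wl.png

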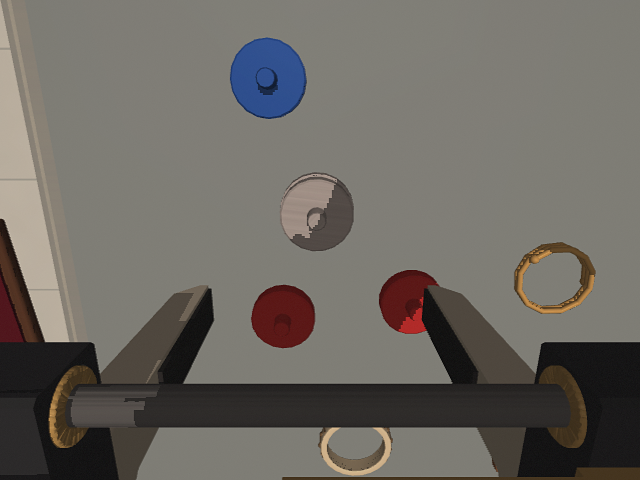

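View pics/wt.png

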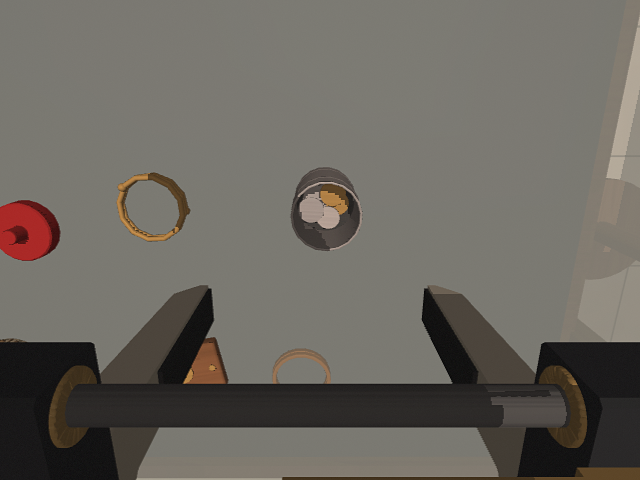

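The lid's cover top is at about (317,212) and the tin's rim at about (327,215). I'll enlarge both with overlaid predicted circles to refine them.

```bash
cat > ov.py <<'E'
from h import *
def circ(x,y,z,rad,n=180):
    t=np.linspace(0,2*np.pi,n); return np.c_[x+rad*np.cos(t),y+rad*np.sin(t),np.full(n,z)]
def overlay(img,c,pose,circles,u0,v0,w,h,s,fn):
    im=cv2.resize(img[v0:v0+h,u0:u0+w],None,fx=s,fy=s,interpolation=cv2.INTER_CUBIC)
    for (x,y,z,rd),col in circles:
        q=((proj(c,circ(x,y,z,rd),pose)-[u0,v0]+.5)*s-.5)
        cv2.polylines(im,[np.round(q*8).astype(np.int32)],True,col,1,cv2.LINE_AA,3)
    cv2.imwrite(fn,im)
E
python3 - <<'E'
from ov import *
c=r.camera("wrist")
L=np.load("wl.npz");T=np.load("wt.npz");pl=(L["p"],L["q"]);pt=(T["p"],T["q"])
l=ray(c,(317,212),.040,pl); t=ray(c,(326.5,215.5),.085,pt); print(l,t)
a=cv2.imread("pics/wl.png");b=cv2.imread("pics/wt.png")
g=(0,255,0);y=(0,255,255)
overlay(a,c,pl,[((l[0],l[1],.040,.03),g),((l[0],l[1],.024,.031),y),((l[0],l[1],.056,.0075),g)],267,162,100,100,6,"pics/ol.png")
overlay(b,c,pt,[((t[0],t[1],.085,.029),g),((t[0],t[1],.085,.027),y)],276,160,100,100,6,"pics/ot.png")
E
```

```text
[ 0.46636369 -0.21263634  0.04      ] [0.52628623 0.17629543 0.085     ]
```

View pics/ol.png

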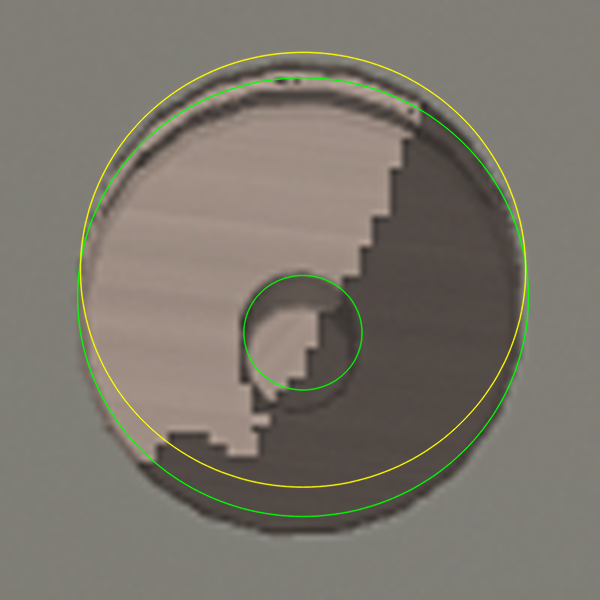

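View pics/ot.png

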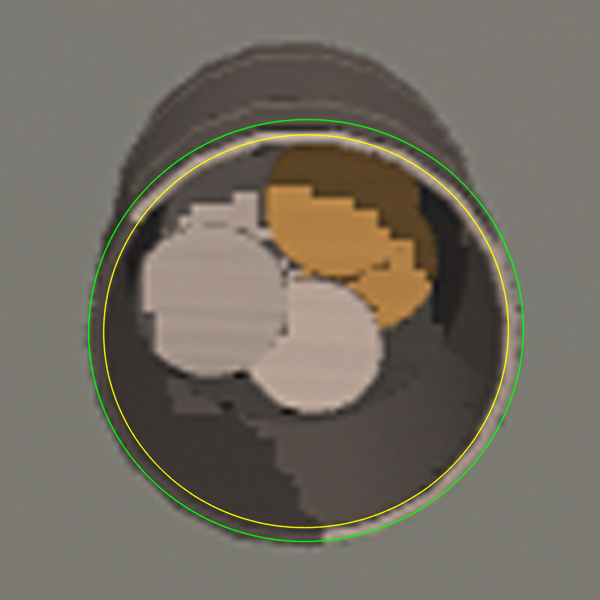

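Run:
```python
from ov import *
c=r.camera("wrist")
L=np.load("wl.npz");T=np.load("wt.npz");pl=(L["p"],L["q"]);pt=(T["p"],T["q"])
l=ray(c,(316.5,214.9),.040,pl); t=ray(c,(326.6,215.9),.085,pt); print(l,t)
a=cv2.imread("pics/wl.png");b=cv2.imread("pics/wt.png")
g=(0,255,0);y=(0,255,255)
overlay(a,c,pl,[((l[0],l[1],.040,.03),g),((l[0],l[1],.024,.031),y),((l[0],l[1],.056,.0075),g)],267,162,100,100,8,"pics/ol2.png")
overlay(b,c,pt,[((t[0],t[1],.085,.029),g),((t[0],t[1],.085,.027),y),((t[0],t[1],0,.029),(255,255,0))],276,160,100,100,8,"pics/ot2.png")
for f in("ol2","ot2"):
    i=cv2.imread(f"pics/{f}.png");cv2.imwrite(f"pics/{f}.png",i[60:660])
```

```text
[ 0.46874998 -0.21303746  0.04      ] [0.52661648 0.17637729 0.085     ]
```

View pics/ol2.png

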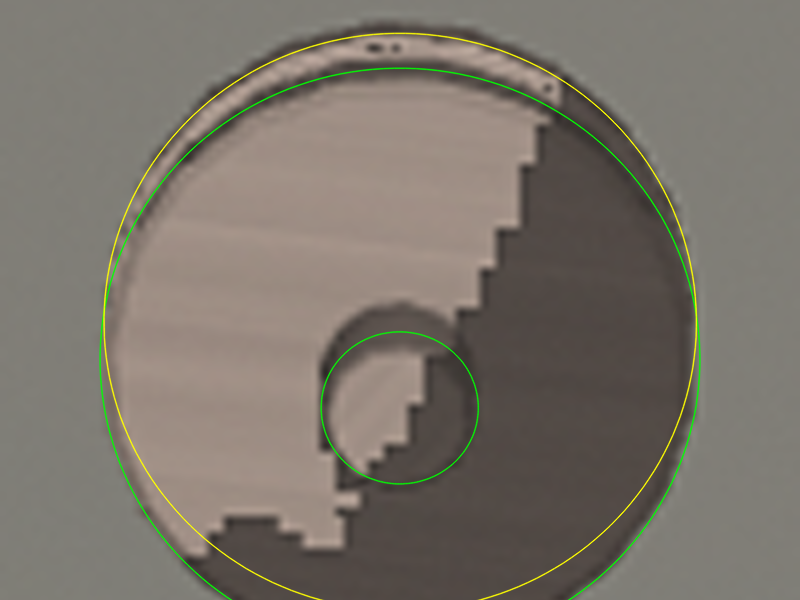

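View pics/ot2.png

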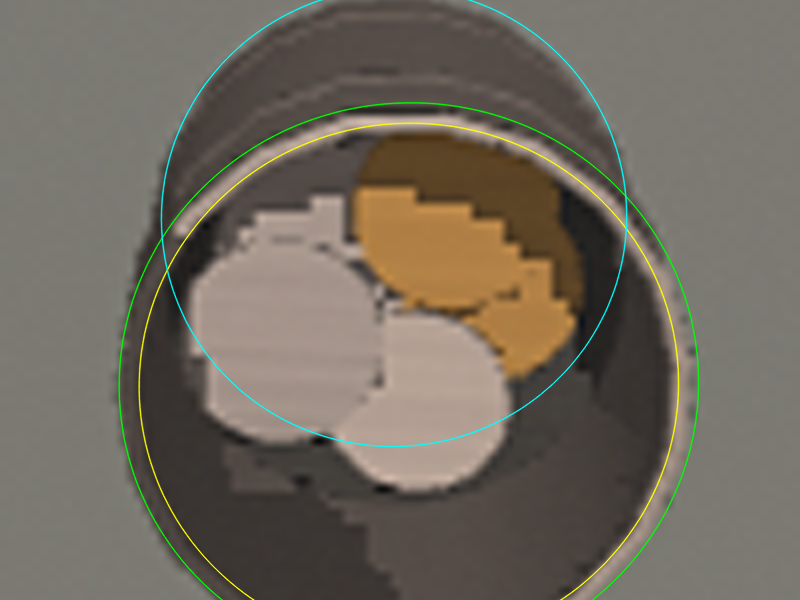

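Run:
```python
from h import *
q=down(np.pi)
r.goto([.4685,-.213,.14],q)
r.servo_line([.4685,-.213,.0395],v=.12)
print(r.set_gripper(.055,6),r.current_finger_gap(),r.current_position(),r.current_wrist_force())
r.set_gripper(.093)
r.servo_line([.4685,-.213,.22],v=.2); r.hold(.2)
c,p=snap("wrist","pics/wl2.png"); np.savez("wl2.npz",p=p[0],q=p[1]); print(p,r.current_clock())
print(proj(c,[.4685,-.213,.024],([.4685,-.213,.0395],q)))
from ov import *
l=ray(c,(316.5,214.9),.040,p)
l=np.array([.4685,-.213])
g=(0,255,0);y=(0,255,255)
overlay(c["img"],c,p,[((l[0],l[1],.040,.03),g),((l[0],l[1],.024,.031),y),((l[0],l[1],.056,.0075),g)],267,172,100,75,8,"pics/ol3.png")
```

```text
False 0.061036773987744035 [ 0.46853439 -0.21302136  0.03961058] [-1.2458824  -0.21272475  2.4181666 ]
(array([ 0.46820213, -0.21284942,  0.21912484]), array([ 2.10194511e-05,  9.99999663e-01,  4.02735321e-04, -7.15182622e-04])) 10.3583
[[318.76154688 313.93395867]]
```

View pics/ol3.png

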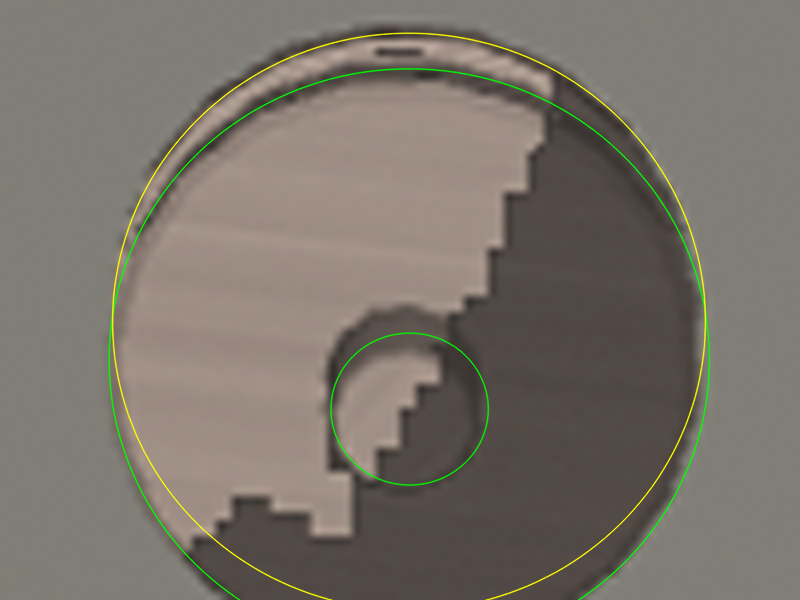

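The pinch centred the lids, and the overlay now agrees within about 0.4 mm. I'll grasp, lift and carry them to just above the tin, then look.

Run:
```python
from h import *
r.servo_line([.4685,-.213,.0395],frame=down(np.pi),v=.15)
r.set_gripper(.055,25); print(r.current_finger_gap(),r.current_position())
r.servo_line([.4685,-.213,.08],v=.06); r.hold(.1); print(r.current_finger_gap(),r.current_wrist_force())
r.servo_line([.4685,-.213,.16],v=.12)
r.servo_line([.5266,.1767,.16],v=.15)
r.servo_line([.5266,.1767,.132],v=.06);r.hold(.3)
print(r.current_position(),r.current_eef_rot(),r.current_finger_gap(),r.current_wrist_force())
c,p=snap("wrist","pics/w3.png");s,_=snap("scene","pics/s3.png"); print(r.current_clock())
i=c["img"][190:430,170:470];cv2.imwrite("pics/w3c.png",cv2.resize(i,None,fx=2.5,fy=2.5,interpolation=2))
i=s["img"][150:300,340:520];cv2.imwrite("pics/s3c.png",cv2.resize(i,None,fx=4,fy=4,interpolation=2))
```

```text
0.060712099482081616 [ 0.46852844 -0.21301227  0.03959193]
0.06021671831298357 [ 0.30393149 -0.89792649 -1.68231383]
[0.52671807 0.17675026 0.13225471] [5.73607272e-06 9.99999972e-01 6.39501557e-05 2.27426537e-04] 0.06042790184947129 [ 0.41495799 -0.54159246 -1.20179336]
17.8667
```

View pics/w3c.png

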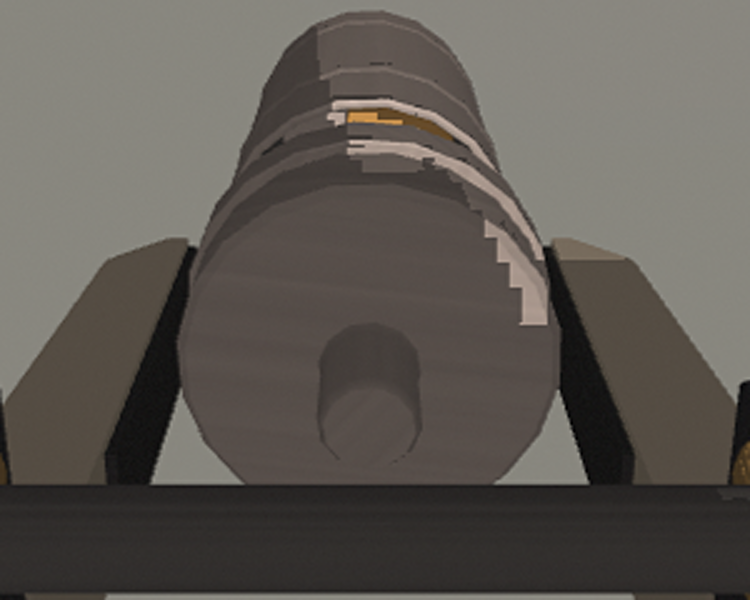

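View pics/s3c.png

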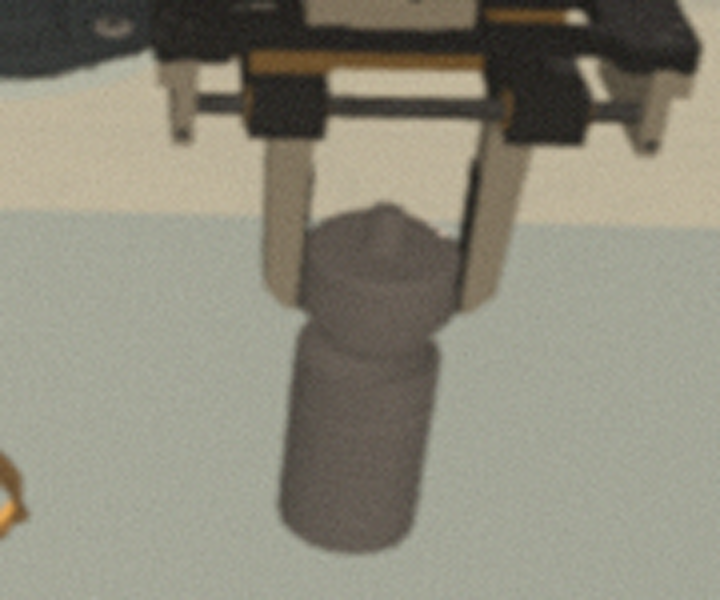

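Run:
```python
from ov import *
c,p=snap("wrist","pics/w4.png")
x,y0=.5266,.1767-.0003; b=p[0][2]-.0395
g=(0,255,0);y=(0,255,255)
overlay(c["img"],c,p,[((x,y0,b+.040,.03),g),((x,y0,b+.024,.031),y),((x,y0,b+.014,.031),y),((x,y0,b+.056,.0075),g),((x,y0,.085,.029),(255,255,0)),((x,y0,0,.029),(255,255,0))],230,190,160,200,3.9,"pics/o4.png")
```

```text
(no output)
```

View pics/o4.png

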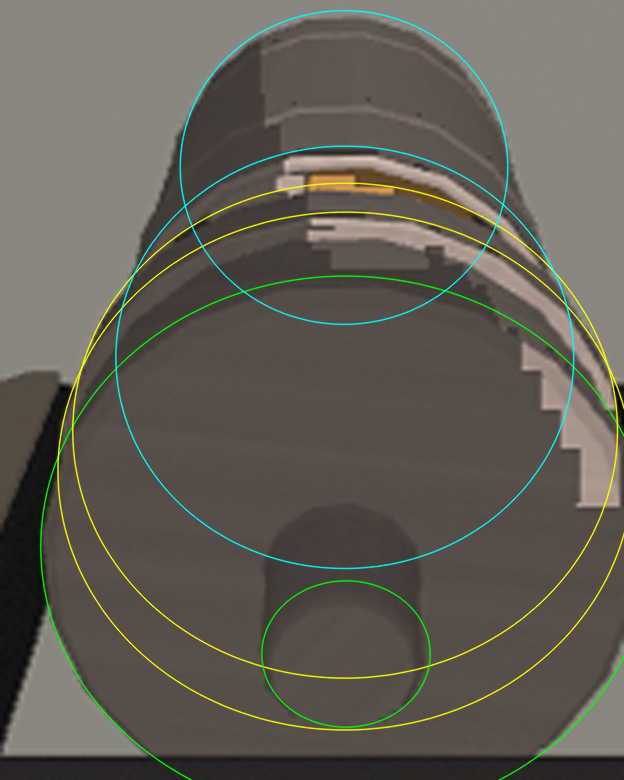

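Relative misalignment is below about 0.5 mm, since lid and tin are off by the same ~1 mm. Next I'll lower under force supervision.

Run:
```python
from h import *
z=.132
hit=r.servo_line([.5266,.1767,.1085],v=.02,until_force=6)
print(hit,r.current_position(),r.current_wrist_force(),r.current_finger_gap(),r.current_clock())
s,_=snap("scene","pics/s5.png");c,p=snap("wrist","pics/w5.png")
i=s["img"][150:300,340:520];cv2.imwrite("pics/s5c.png",cv2.resize(i,None,fx=4,fy=4,interpolation=2))
i=c["img"][190:430,170:470];cv2.imwrite("pics/w5c.png",cv2.resize(i,None,fx=2.5,fy=2.5,interpolation=2))
```

```text
True [0.5265372  0.17669982 0.11057902] [-0.93468886 -0.34283693  4.81421878] 0.06040821945812741 18.9
```

View pics/s5c.png

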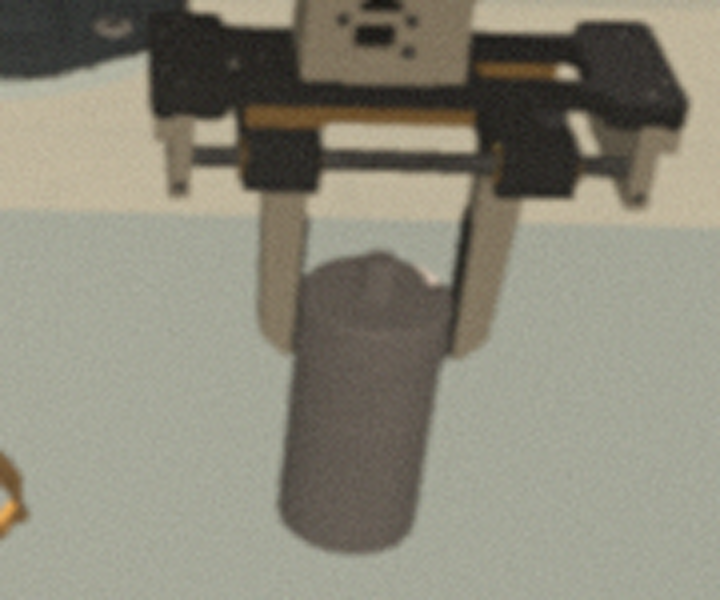

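View pics/w5c.png

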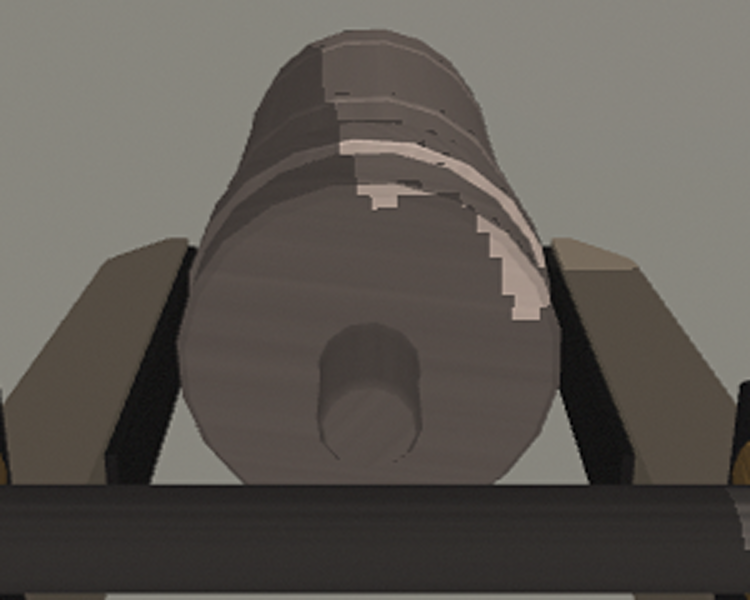

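Run:
```python
from ov import *
r.servo_line([.5266,.1767,.1098],v=.02,until_force=10); r.hold(.4)
print(r.current_position(),r.current_wrist_force())
r.set_gripper(.093); r.hold(.4); print(r.current_finger_gap(),r.current_wrist_force())
r.servo_line([.5266,.1767,.22],v=.15); r.hold(.3)
c,p=snap("wrist","pics/w6.png"); print(p,r.current_clock())
x,y0,b=.5266,.1767-.0003,.071
g=(0,255,0);y=(0,255,255)
overlay(c["img"],c,p,[((x,y0,b+.040,.03),g),((x,y0,b+.024,.031),y),((x,y0,b+.056,.0075),g),((x,y0,0,.029),(255,255,0))],270,150,110,130,4.5,"pics/o6.png")
```

```text
[0.52670535 0.17672133 0.11053558] [-4.02612038 -1.65172297  8.6853686 ]
0.09304213448552559 [-0.11015266  0.00284316  0.34042889]
(array([0.52645076, 0.17667539, 0.21948145]), array([-1.22427930e-05,  9.99999061e-01, -3.25735610e-04, -1.33127769e-03])) 22.0083
```

View pics/o6.png

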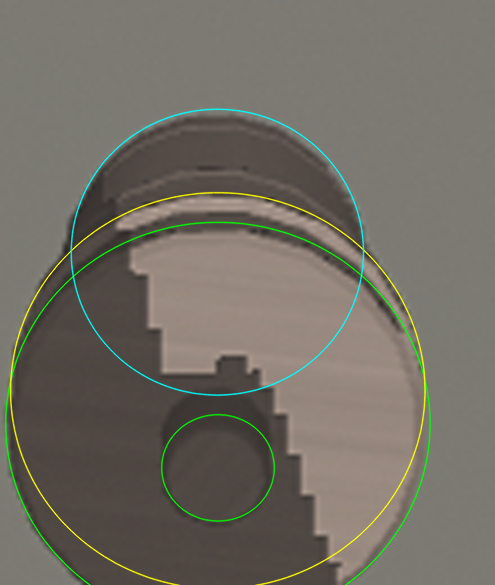

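The overlay matches the seated, nested pose. Now I'll grip the knob and lift the cover straight up.

Run:
```python
from ov import *
r.servo_line([.5266,.1767,.1385],frame=down(np.pi),v=.1); r.hold(.2)
r.set_gripper(.008,20); print(r.current_finger_gap(),r.current_position(),r.current_wrist_force())
r.servo_line([.5266,.1767,.142],v=.02); r.hold(.1); print(r.current_wrist_force())
s,_=snap("scene","pics/s7.png")
r.servo_line([.5266,.1767,.235],v=.04); r.hold(.5)
print(r.current_finger_gap(),r.current_position(),r.current_wrist_force(),r.current_clock())
s,_=snap("scene","pics/s8.png");c,p=snap("wrist","pics/w8.png");t,_=snap("top","pics/t8.png")
i=s["img"][100:300,340:520];cv2.imwrite("pics/s8c.png",cv2.resize(i,None,fx=3,fy=3,interpolation=2))
```

```text
0.014376909610569545 [0.5265893  0.17670265 0.13847835] [-0.51261888  0.29580227 -0.24039561]
[-0.85624629  0.02608299 -0.86121953]
0.014800803530695758 [0.52659966 0.17670707 0.23501235] [-0.46207896  0.71008231 -0.76977799] 27.825
```

View pics/s8c.png

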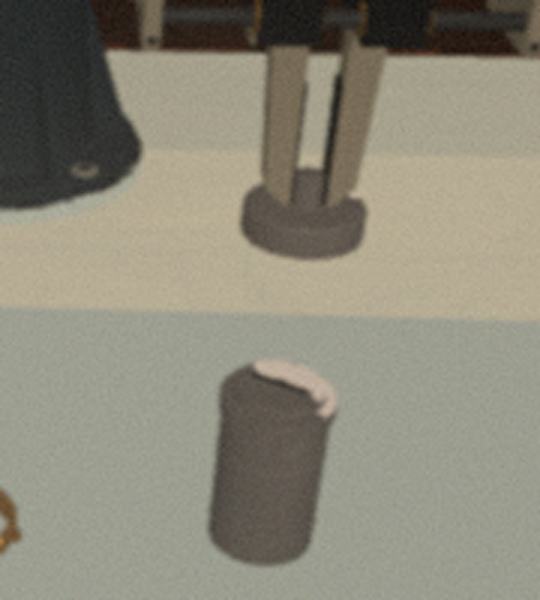

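View pics/w8.png

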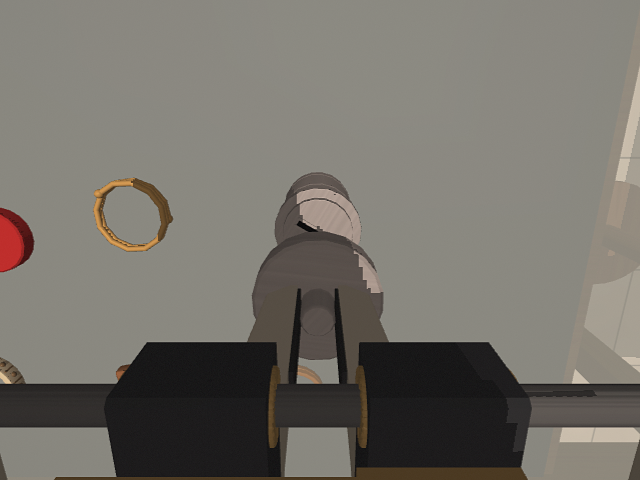

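View pics/t8.png

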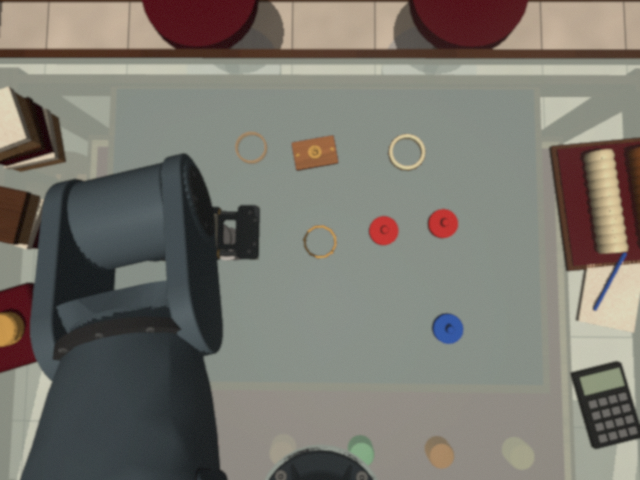

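The cover is held level about 96 mm above its seat. The inner lid, slot showing at about (308,226) in the wrist view, sits on the tin, and the bangles and panel are unmoved.

Run:
```python
from h import *
r.hold(.5); print(r.current_finger_gap(),abs(r.current_qd()).max()); r.finish_job()
```

```text
0.014319819916267509 0.001797745568058923
the job is handed in; nothing more can be done
```

I seated both lids on the tin, lifted the cover off alone, and handed the job in at about 28 s of the 59 s allowed. No verdict was reported.

- **Seating:** I gripped the nested lids by the inner lid's flange. I lowered them into the tin until the rim pushed back, at TCP z 0.1106 m against 0.1105 m expected. After I let go, the wrist camera overlay matched the fully seated pose.
- **Removing the cover:** I gripped its knob and lifted it about 96 mm straight up. The final pictures show the inner lid on the tin with its slot exposed and the cover held roughly level (judged by eye). The finger gap was steady at about 14.5 mm, and the joints were almost still.
- **Surroundings:** By eye, the bangles and the toggle panel are where they started. I didn't measure the tin's final position, but it showed no visible movement in the scene pictures up to seating.
- **Disagreements:** Camera and arm positions differed by 0.3–1 mm, the same for lids and tin, so it hardly affected the fit. The gripper read about 60.4 mm on the flange, which is 62 mm across. Before any lifting, I pinched and released the lids once to centre them.

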